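# Fit the heating control board in its card cage

## Robot

A 6-joint arm with a two-finger parallel gripper is mounted at the origin on the work surface. World frame = base frame: x ahead of the robot, y to its left, z up, the work surface at z = 0. Lengths are in mm, angles in rad, forces in N, time in s.
With the tool pointing down it reaches from about 275 to 750 mm from the base axis. Payload 10.2 kg.
Tool frame: the origin (TCP) lies between the finger pads; the fingertips stand 17 mm ahead of it and the grasp point (between the pads) lies 2 mm behind it; z points along the fingers, y is the line along which they close (so a half turn about z gives the same grasp; the last joint's range is limited). The gripper opens to 85 mm and grips with 20 to 120 N. Pads are 22 mm wide; open, the fingers measure 114 mm over their backs; the gripper's body (76 mm by 85 mm) begins 54 mm behind the grasp point. The pads swing forward as they close: fully open they stand 13 mm farther back than shut.
Start: joints at [-1.53, 0.313, 1.498, -0, 1.331, -0.223], TCP at [136.881, -506.848, 248.294] pointing down, gripper open.
Joint ranges: [-2.94, 2.94], [-0.97, 2.17], [0.19, 2.56], [-1.23, 4.37], [0.02, 3.11], [-2.88, 2.88]. Speed limits (rad/s): [2.39, 2.39, 3.01, 3.14, 3.14, 3.14].

## Interface

Orientations are given as a unit quaternion [w, x, y, z].
In Python, from rig import * gives the robot as it stands.
- The arm moves only by the tool step_arm, never from a script. Its argument "commands" is text: rows parted by semicolons, each of 7 numbers parted by spaces: the opening, from 0 (shut) to 1 (fully open), then the shift along the tool's x, y, z in cm, then the turn, a rotation vector about the tool's x, y, z in rad. In form: hand x y z rx ry rz; .... A call has 1 to 20 rows; each row is the pose to reach, as a shift and turn from the pose commanded when the call began, along the tool's axes at that moment; what a row does not reach only later rows make up. A row lasts 1/12 s, in which the tool goes at most 41.7 mm and 7.16 degrees, less where a joint would pass 70% of its speed; a pose out of reach is approached as far as the arm can. A call with a gripper value outside its range is refused whole. The fingers move at their own pace and stop on an object; "newtons" is the grip in N (left out, the last holds). Time passes only in rows, so rows that repeat a pose let the fingers close. It gives the time, the measured TCP pose, the force, the opening and the grip force at its end, in the units of the state.
- sense(): the state, without advancing time (a new reading comes with each control period).
- capture(name): name is "scene" or "top"; returns the picture (480x640x3 uint8, red, green, blue); there is no depth.
- camera_model(name): a dict with "mtx" (3x3 intrinsics, pixels), "eye" and "rotation" of the camera in the world. Camera axes: x right, y down, z forward; pixel columns grow to the right and rows downward; lengths in mm; the calibration is good to about 2 mm. A picture is of the moment at which its call begins. camera_model takes no time and is no camera call.
- finish_job(): hands the job in; it is judged then, once.
Trained networks look in the newest picture that a camera, given by its name, has taken for a name from the list of things; names that differ only in an ending like _2 or _b are one class to them, and where a whole thing is asked for, a point or a joint stands for the part that bears it (a point fixed in the world has none). Each returns a list of dicts, best first, with "score" (0 to 1); they miss things now and then, are a little off and sometimes report something else, mostly with a low value. They report only what shows in the picture. A call takes as long as a camera call. They do not tell look-alikes from the thing itself.
- search_frame(camera, label): "rect" ([centre column, centre row, width, height] in pixels, round what is visible of it).
- trace(camera, label): "mask" (480x640 bool, what is visible of it) and "rect" ([centre column, centre row, width, height] in pixels, round what is visible of it).
- spot_point(camera, label): "xy" ([column, row] in pixels: a listed point, or the origin of a listed thing).
The state is a dict: "time_s": time; "joints": joint angles; "dq": joint speeds; "tau": joint torques, N m; "eef_pos": TCP position; "ee_rot": TCP orientation; "force": force on the tool from outside, world axes, zero at the start; "wrist_torque": the same for the moment, N m; "grip_width": opening from 0.0 (shut) to 1.0 (fully open); "grip_force": force on a finger pad.
Only numpy, scipy, OpenCV 4.12 (cv2) and the standard library are available. Lean on these libraries where they do the work, as an engineer would, in place of code of your own. Each camera call takes 0.05 s, during which the arm holds its last target. There are 200 camera calls.

## Task

Pick up the green control board by its black grip and slide it along the two white card guides of the cage, gold edge first, only until you feel it press lightly, for a moment, on the sprung contact block at the back; do not force it home by hand. Then let go and swing in the two red levers so that they drive the board fully home, and leave both levers shut across its front plate. Leave the other things on the table where they are.

Things in the scene. Friction and masses are not known exactly. Their poses are not given: they have to be found in the camera images.
- cage: Fixed grey open-topped card cage, 166 x 190 mm base, green back wall 60 mm high, side walls 43 mm high. Origin: on the table under the centre of the board when it is home; x = direction of insertion, y left, z up. Two white card guides run along x between the walls (y = +-56.5 mm): see home and mouth. The walls' front ends at x = -55 mm stop the board's front plate.
- home (a point): Where the board's origin lies when fully home: cage frame (0, 0, 30 mm); axes as the cage's. Each guide is a ledge (top z = 30 mm, x = -85 to +70, reaching in to |y| = 46.5 mm) and above it a lip (underside z = 38 mm, x = -52 to +70, in to |y| = 48.5 mm): a slot 8 mm high and 113 mm wide for the board's 4 mm thick, 110 mm wide plate.
- mouth (a point): Front end of the ledges, midway between them: cage frame (-85 mm, 0, 30 mm). From here to x = -55 mm the ledges are open from above, with flared side cheeks up to z = 33 mm, so the board can be laid on them. Lever brackets stand beside them at |y| = 67 to 93 mm, x = -87 to -47 mm, up to z = 30 mm.
- lever_l (a joint): Left (cage +y) red lever, rad: 0 = shut, lying across the board's front plate and pointing to the middle; grows swinging out; 1.57 = pointing along cage -x; starts at 1.75 to 2.15, leaning outwards; stop at 2.3. Vertical hinge at cage (-72, +80 mm). Bar 64 mm long, 10 mm thick, z = 38 to 50 mm. A nose 18 mm from the hinge drives the front plate in over the last 0.7 rad or so.
- lever_r (a joint): Right (cage -y) red lever, the mirror image: hinge at cage (-72, -80 mm); 0 = shut, grows as it swings out. Both hinges are stiff and stay where they are left: swinging takes about 6 N at the post, up to about 12 N while the lever presses the board in.
- lever_l_post (a point): Top centre of the left lever's upright round post: 12 mm diameter, 58 mm from the hinge, z = 48 to 93 mm. Push it sideways to swing the lever; shut, its centre is 13 mm in front of the board's front plate.
- lever_r_post (a point): Top centre of the right lever's post, the mirror image, z = 93 mm.
- contacts (a joint): How far the black sprung contact block at the back of the cage is pushed in, m; 0 = untouched. Spring 1.5 N per mm. The board's leading edge meets it 3 to 12 mm before home, different each time and not measured: feel for it. A light press is 1.5 to 6 N (1 to 4 mm); hold it a moment. It pushes a released board back a few mm, where the levers still catch it.
- board: Loose 0.2 kg control board: green plate 110 x 110 x 4 mm; origin at the centre of its underside; x to its gold leading edge, which goes in first; z up. Aluminium front plate across the other end, x = -55 to -59, 132 mm wide, z = 4 to 30 mm. Black grip rib 34 mm (x) by 16 mm (y), z = 4 to 44 mm, centred at x = -10 mm. Small parts up to 16 mm high. Starts flat on the mat.
- grip (a point): Point on the rib to grip the board, board frame (-10, 0, 34 mm), 10 mm below the rib's top; the fingers close along the board's y.
- mat: Fixed blue mat, 200 x 180 x 4 mm, on which the board starts. Origin at the centre of its underside.
- driver: Screwdriver lying on the table, bystander; up to about 30 mm high; origin on its underside, at mid-length.
- tape: Yellow roll of tape lying flat, 90 mm across, 22 mm high, bystander; origin at the centre of its underside.
- tray: Clear parts tray, 140 x 100 x 35 mm, bystander; origin at the centre of its underside.
- mug: Blue mug, 80 mm across, 90 mm high, bystander; origin at the centre of its underside.
- wrench: Steel wrench lying flat, bystander; origin on its underside.
Things that resemble listed ones, but are neither listed nor needed, are in the scene too. What is shaped like the board but orange is not meant.

How it is judged:
By the outcome, as a careful person would: the job done as asked, in the order asked, and still so for the second after the job is handed in, with the robot touching nothing.
It also fails if it takes over 72 s, if anything falls off the work surface, if the arm or the gripper's body presses on something with over 40 N, if the wrist force passes 120 N, or if a joint passes its speed limit or range.

## Working session

There is one attempt and no reset: what is moved stays moved. The work goes in short steps, Python scripts to look and compute and a tool call to move; the robot and the scene stay as the last step left them, time stands still between calls to the robot, and variables do not carry over. Pictures are saved under pics/ and viewed, at most 10 in all, crops included, and the job is handed in when it is done.

Besides the shell and the picture viewer there is one more tool, called after "Emit:" by a JSON object that holds its "fn" and its "kwargs". step_arm: Moves the arm, as the interface text tells. Its arguments: {"type":"object","properties":{"commands":{"type":"string"},"newtons":{"type":"number"}},"required":["commands"]}

```bash
ls; mkdir -p pics; python3 - <<'E'
from rig import *
import cv2, numpy as np
for n in ["scene","top"]:
    im=capture(n); cv2.imwrite(f"pics/{n}0.png",im[:,:,::-1])
    m=camera_model(n); print(n,np.round(m["mtx"],1).tolist(),np.round(m["eye"],1).tolist(),np.round(m["rotation"],4).tolist())
    for l in ["board","grip","home","mouth","lever_l_post","lever_r_post","cage","mat"]:
        print(l,[(np.round(d["xy"]).tolist(),round(d["score"],2)) for d in spot_point(n,l)][:4])
s=sense();print(s)
E
```

```text
pics
scene [[444.6, 0.0, 323.4], [0.0, 444.6, 238.3], [0.0, 0.0, 1.0]] [1271.7, 571.1, 1018.7] [-0.1696, 0.3922, 0.8313, -0.3556]
board [([214.0, 219.0], 0.9), ([252.0, 250.0], 0.79), ([350.0, 246.0], 0.7)]
grip [([254.0, 241.0], 0.67)]
home [([372.0, 296.0], 0.88)]
mouth [([395.0, 285.0], 0.88)]
lever_l_post [([434.0, 282.0], 0.47)]
lever_r_post [([375.0, 243.0], 0.51), ([256.0, 249.0], 0.41)]
cage [([375.0, 303.0], 0.98)]
mat [([259.0, 248.0], 0.84)]
top [[539.8, 0.0, 320.0], [0.0, 539.8, 242.3], [0.0, 0.0, 1.0]] [466.9, -42.5, 1327.6] [-0.0121, 0.7138, -0.7002, 0.008]
board [([498.0, 206.0], 0.67)]
grip [([409.0, 195.0], 0.93), ([498.0, 204.0], 0.82), ([409.0, 192.0], 0.44)]
home [([234.0, 212.0], 0.96), ([117.0, 238.0], 0.66)]
mouth [([225.0, 244.0], 0.73), ([265.0, 274.0], 0.3)]
lever_l_post [([175.0, 257.0], 0.71)]
lever_r_post [([262.0, 275.0], 0.62), ([527.0, 277.0], 0.59)]
cage [([235.0, 218.0], 0.83)]
mat []
{'time_s': 0.9, 'joints': array([-1.53042316e+00,  3.12879072e-01,  1.49768796e+00, -2.60210569e-05,
        1.33099686e+00, -2.23406549e-01]), 'dq': array([-0.00152321,  0.00092881, -0.0008756 ,  0.00064627,  0.00102364,
       -0.00101358]), 'tau': array([ 2.09082798e-03, -4.12153780e+01, -2.59895039e+01, -1.07771302e-04,
        4.62710359e-04,  6.95797606e-07]), 'eef_pos': array([ 136.8633151 , -506.8556357 ,  248.30942905]), 'ee_rot': array([ 1.31683440e-05,  9.91314726e-01,  1.31510886e-01, -1.38998938e-05]), 'force': array([-0.70020365, -0.27972216,  0.52312426]), 'wrist_torque': array([-0.04736356, -0.01672964, -0.0341805 ]), 'grip_force': 0.0, 'grip_width': 0.9969504928607172}
```

View pics/top0.png

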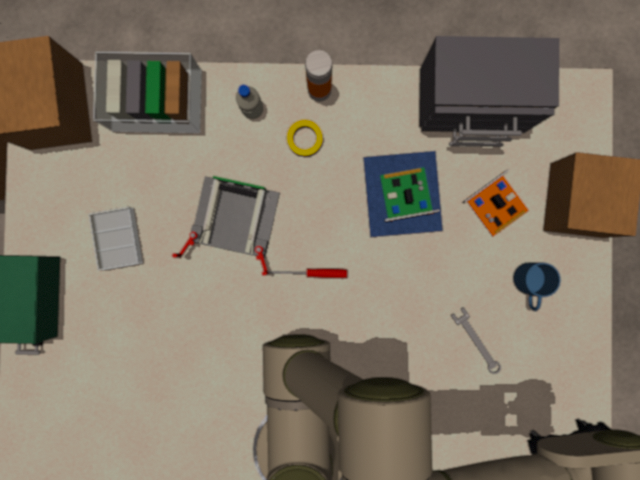

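View pics/scene0.png

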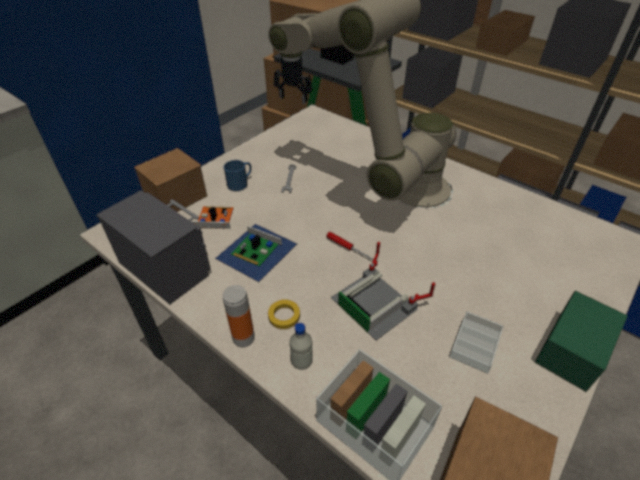

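```bash
cat > h.py <<'E'
from rig import *
import cv2, numpy as np
from scipy.spatial.transform import Rotation as R
def cam(n):
    m=camera_model(n); q=np.array(m["rotation"],float)
    M=R.from_quat(np.r_[q[1:],q[0]]).as_matrix() if q.ndim==1 else q
    return np.array(m["mtx"]),np.array(m["eye"]),M
def p2w(n,uv,z):
    K,e,M=cam(n); d=M@np.linalg.inv(K)@np.r_[uv,1.0]
    return e+d*(z-e[2])/d[2]
def w2p(n,P):
    K,e,M=cam(n); c=(np.atleast_2d(P)-e)@M; p=c@K.T; return p[:,:2]/p[:,2:]
def crop(im,x,y,w,h,k): return cv2.resize(im[y:y+h,x:x+w],None,fx=k,fy=k,interpolation=cv2.INTER_CUBIC)
E
python3 - <<'E'
from h import *
im=cv2.imread("pics/top0.png")
cv2.imwrite("pics/c1.png",np.hstack([crop(im,165,165,115,120,3.5),crop(im,358,145,85,120,3.5)]))
for n,l,uv,z in [("top","grip",(409,195),38),("top","grip",(409,192),38),("scene","grip",(254,241),38),("top","home",(234,212),30),("scene","home",(372,296),30),("top","mouth",(225,244),30),("scene","mouth",(395,285),30),("top","lp",(175,257),93),("scene","lp",(434,282),93),("top","rp",(262,275),93),("scene","rp",(375,243),93)]:
    print(n,l,np.round(p2w(n,uv,z),1))
E
```

```text
top grip [ 620.8 -245.4   38. ]
top grip [ 628.  -245.3   38. ]
scene grip [ 624.1 -242.4   38. ]
top home [572.8 174.2  30. ]
scene home [563.1 171.5  30. ]
top mouth [495.2 194.   30. ]
scene mouth [487.  199.6  30. ]
top lp [461.8 296.4  93. ]
scene lp [459.8 299.9  93. ]
top rp [424.6  96.2  93. ]
scene rp [436.2  87.9  93. ]
```

View pics/c1.png

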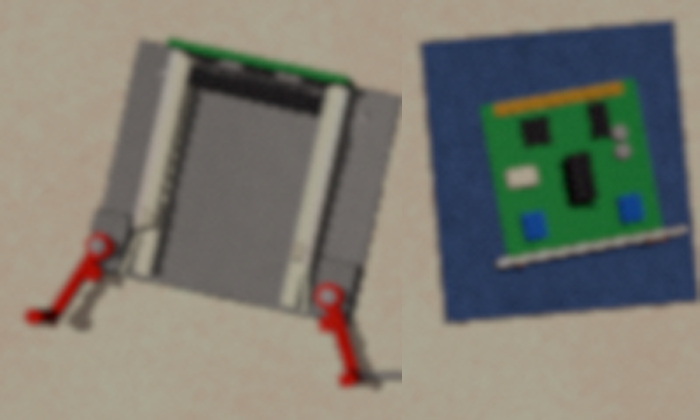

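```bash
python3 - <<'E'
from h import *
from scipy.optimize import least_squares
im=cv2.imread("pics/top0.png"); hsv=cv2.cvtColor(im,cv2.COLOR_BGR2HSV)
def c2p(a,b,x0=165,y0=165,o=0): return np.array([(a-o)/3.5+x0-.36,b/3.5+y0-.36])
B=lambda a,b:c2p(a,b,358,145,402)
def line(P,z): 
    W=np.array([p2w("top",p,z) for p in P]); d=W[0]-W[1]; return W.mean(0),np.arctan2(d[1],d[0])
# board
print("front plate",line([B(500,262),B(685,229)],34)); print("gold",line([B(495,110),B(623,88)],8))
bl=np.argwhere(im[183:206,400:418].max(2)<45)+[183,400]; c=bl.mean(0)[::-1]; print("rib",len(bl),c,p2w("top",c,46))
# cage rails: bright unsaturated
g=im.min(2).astype(float)
for box in [(205,184,215,240),(249,192,262,248)]:
    rows=[]
    for y in range(box[1],box[3]):
        rows.append((y,[int(v) for v in g[y,box[0]-12:box[2]+10]]))
    print(box[0]-12); [print(r) for r in rows[::10]]
for n,P in {"hinges":[c2p(98,243),c2p(327,295)],"greenback":[c2p(170,41),c2p(349,80)]}.items():
    w,a=line(P,50 if n=="hinges" else 60); print(n,w,a-np.pi/2,np.linalg.norm(p2w("top",P[0],50)-p2w("top",P[1],50)))
E
```

```text
front plate (array([ 573.82768187, -254.07899342,   34.        ]), np.float64(1.7666144386489444))
gold (array([ 678.37359013, -233.38663275,    8.        ]), np.float64(1.760246831981616))
rib 105 [408.26666667 195.60952381] [ 618.35926207 -242.41754311   46.        ]
193
(184, [139, 140, 141, 141, 141, 141, 140, 140, 135, 122, 103, 94, 94, 93, 93, 95, 94, 98, 105, 119, 137, 147, 147, 144, 134, 111, 74, 46, 38, 40, 42, 45])
(194, [137, 136, 135, 136, 138, 136, 133, 120, 104, 95, 93, 93, 95, 95, 96, 95, 102, 119, 139, 150, 147, 141, 128, 105, 79, 63, 54, 54, 66, 83, 94, 97])
(204, [139, 138, 139, 138, 133, 118, 102, 96, 96, 94, 94, 94, 95, 95, 105, 127, 142, 146, 145, 138, 124, 98, 78, 63, 54, 59, 78, 92, 99, 97, 97, 97])
(214, [136, 133, 121, 107, 99, 96, 97, 96, 95, 95, 96, 98, 109, 130, 144, 147, 143, 138, 118, 94, 80, 71, 61, 67, 83, 94, 98, 99, 98, 96, 97, 96])
(224, [104, 95, 92, 92, 92, 94, 96, 96, 96, 100, 115, 130, 136, 134, 134, 130, 113, 87, 69, 58, 55, 61, 79, 93, 97, 97, 99, 96, 98, 97, 96, 99])
(234, [100, 74, 38, 23, 43, 61, 72, 65, 65, 87, 104, 109, 121, 136, 141, 134
[... 555 characters left out ...]
03, 102, 102, 102])
(222, [100, 100, 100, 101, 100, 100, 99, 98, 98, 100, 100, 99, 100, 107, 122, 138, 145, 149, 146, 134, 101, 67, 55, 70, 89, 99, 103, 102, 103, 103, 102, 102, 103, 102, 98])
(232, [98, 100, 99, 100, 101, 99, 99, 100, 99, 100, 101, 109, 125, 138, 145, 147, 143, 124, 90, 59, 60, 80, 98, 103, 103, 101, 102, 101, 103, 103, 103, 103, 101, 98, 110])
(242, [99, 99, 99, 96, 97, 97, 96, 98, 101, 111, 128, 141, 144, 144, 136, 118, 87, 64, 70, 84, 95, 97, 97, 96, 95, 95, 97, 95, 91, 73, 58, 72, 107, 133, 139])
hinges [500.70556726 189.75367769  50.        ] -0.2036941999652795 159.36462718879957
greenback [641.5886541  159.63893868  60.        ] -0.1962513981229721 124.69527267967375
```

Emit:
{"fn": "step_arm", "kwargs": {"commands": "0.4 13.3 -3.2 3 0 0 0.02; 0.4 26.6 -6.4 6 0 0 0.04; 0.4 40 -9.6 9 0 0 0.06; 0.4 53.3 -12.8 11.8 0 0 0.071; 0.4 53.3 -12.8 11.8 0 0 0.071; 0.4 53.3 -12.8 11.8 0 0 0.071; 0.4 53.3 -12.8 11.8 0 0 0.071; 0.4 53.3 -12.8 11.8 0 0 0.071; 0.4 53.3 -12.8 11.8 0 0 0.071; 0.4 53.3 -12.8 11.8 0 0 0.071; 0.4 53.3 -12.8 11.8 0 0 0.071; 0.4 53.3 -12.8 11.8 0 0 0.071; 0.4 53.3 -12.8 11.8 0 0 0.071; 0.4 53.3 -12.8 11.8 0 0 0.071; 0.4 53.3 -12.8 11.8 0 0 0.071; 0.4 53.3 -12.8 11.8 0 0 0.071; 0.4 53.3 -12.8 11.8 0 0 0.071; 0.4 53.3 -12.8 11.8 0 0 0.071", "newtons": 40}}

```text
time_s: 2.4
eef_pos: [617.4, -245.3, 130.8]
ee_rot: [0.0, 0.995, 0.096, 0.0]
force: [0.5, -0.7, -0.2]
grip_width: 0.401
grip_force: 0.0
```

```bash
python3 - <<'E'
from h import *
im=cv2.cvtColor(capture("scene"),cv2.COLOR_RGB2BGR); cv2.imwrite("pics/scene1.png",im)
im2=cv2.cvtColor(capture("top"),cv2.COLOR_RGB2BGR); cv2.imwrite("pics/top1.png",im2)
print(w2p("scene",[sense()["eef_pos"],[618,-244.5,48]]),w2p("top",[sense()["eef_pos"]]))
cv2.imwrite("pics/c2.png",np.hstack([crop(im,200,170,110,120,3.5),crop(im2,358,145,110,120,3.5)]))
E
```

```text
[[251.72532379 217.45306008]
 [254.58873198 237.4027287 ]] [[415.54395357 191.63102977]]
```

View pics/c2.png

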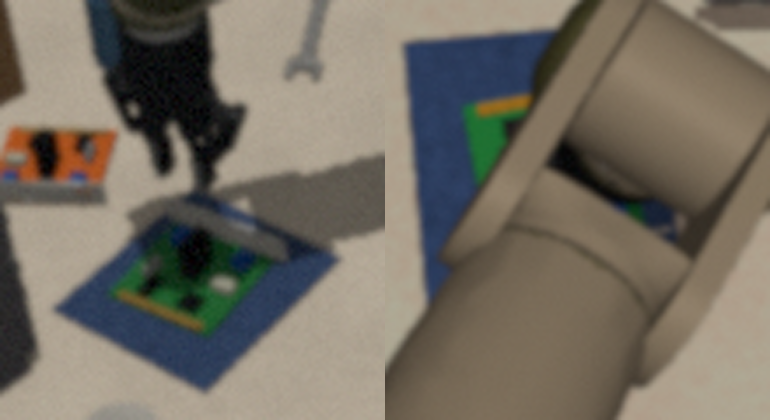

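Emit:
{"fn": "step_arm", "kwargs": {"commands": "0.4 0.1 -0.05 3 0 0 0; 0.4 0.1 -0.05 5.5 0 0 0; 0.4 0.1 -0.05 7.5 0 0 0; 0.4 0.1 -0.05 8.7 0 0 0; 0.4 0.1 -0.05 9.3 0 0 0; 0.4 0.1 -0.05 9.3 0 0 0; 0.05 0.1 -0.05 9.3 0 0 0; 0.05 0.1 -0.05 9.3 0 0 0; 0.05 0.1 -0.05 9.3 0 0 0; 0.05 0.1 -0.05 9.3 0 0 0; 0.05 0.1 -0.05 9.3 0 0 0; 0.05 0.1 -0.05 9.3 0 0 0", "newtons": 40}}

```text
time_s: 3.5
eef_pos: [619.6, -244.1, 38.9]
ee_rot: [0.001, 0.995, 0.096, 0.001]
force: [-1.3, -0.3, 6.3]
grip_width: 0.178
grip_force: 40.3
```

Emit:
{"fn": "step_arm", "kwargs": {"commands": "0.05 0 0 -2 0 0 0; 0.05 0 0 -5 0 0 0; 0.05 0 0 -8 0 0 0; 0.05 -0.3 -1.5 -11 0 0 0.01; 0.05 -0.8 -4.2 -11.1 0 0 0.035; 0.05 -1.5 -7.5 -11.1 0 0 0.065; 0.05 -2.1 -11 -11.1 0 0 0.09; 0.05 -2.8 -14.5 -11.1 0 0 0.12; 0.05 -3.5 -18 -11.1 0 0 0.15; 0.05 -4.2 -21.5 -11.1 0 0 0.18; 0.05 -4.8 -25 -11.1 0 0 0.21; 0.05 -5.5 -28.5 -11.1 0 0 0.24; 0.05 -6.2 -32 -11.1 0 0 0.27; 0.05 -6.9 -35.5 -11.1 0 0 0.3; 0.05 -7.6 -39 -11.1 0 0 0.33; 0.05 -8.2 -42.2 -11.1 0 0 0.36; 0.05 -8.7 -45 -11.1 0 0 0.38; 0.05 -9.1 -46.8 -11.1 0 0 0.393; 0.05 -9.2 -47.3 -11.1 0 0 0.393; 0.05 -9.2 -47.3 -11.1 0 0 0.393"}}

```text
time_s: 5.17
eef_pos: [437.5, 203.8, 148.3]
ee_rot: [0.0, 0.995, -0.099, -0.0]
force: [0.7, 0.2, -2.7]
grip_width: 0.18
grip_force: 39.7
```

Emit:
{"fn": "step_arm", "kwargs": {"commands": "0.05 0 0 2 0 0 0; 0.05 0 0 4 0 0 0; 0.05 0 0 5.3 0 0 0; 0.05 0 0 5.3 0 0 0; 0.05 0 0 5.3 0 0 0; 0.05 0 0 5.3 0 0 0"}}

```text
time_s: 5.67
eef_pos: [438.9, 202.5, 96.2]
ee_rot: [-0.0, 0.995, -0.1, 0.001]
force: [-0.4, -0.6, -2.0]
grip_width: 0.179
grip_force: 39.6
```

```bash
python3 - <<'E'
from h import *
im=cv2.cvtColor(capture("scene"),cv2.COLOR_RGB2BGR); cv2.imwrite("pics/scene2.png",im)
im2=cv2.cvtColor(capture("top"),cv2.COLOR_RGB2BGR); cv2.imwrite("pics/top2.png",im2)
print(sense()["eef_pos"])
cv2.imwrite("pics/c3.png",np.hstack([crop(im,328,222,118,120,3.3),crop(im2,165,165,120,120,3.3)]))
E
```

```text
[438.71759406 202.79181536  96.28728267]
```

View pics/c3.png

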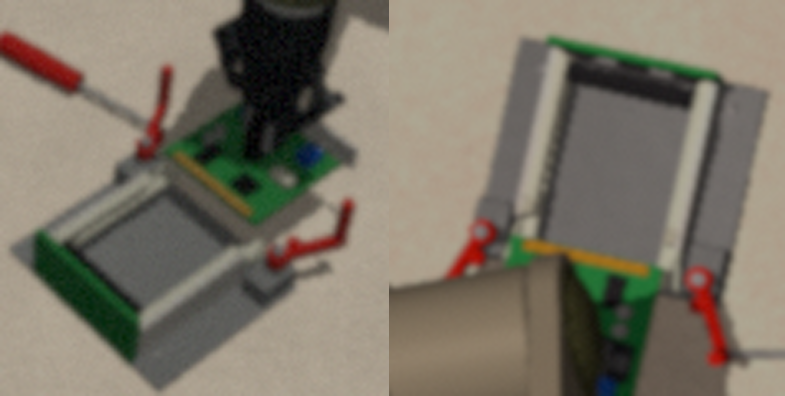

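```bash
python3 - <<'E'
from h import *
L=np.array([p2w("top",p,43) for p in [(212.1,184),(210.1,194),(207.7,204),(205.5,214),(203.2,224)]])
Rr=np.array([p2w("top",p,43) for p in [(263.7,192),(261.5,202),(259.4,212),(257.0,222),(254.7,232)]])
fl=np.polyfit(L[:,0],L[:,1],1); fr=np.polyfit(Rr[:,0],Rr[:,1],1); print(fl,fr,"yaw",np.arctan(fl[0]),np.arctan(fr[0]))
m=(fl+fr)/2; yaw=np.arctan(m[0]); print("width",(fl-fr)@[560,1]*np.cos(yaw))
hw=np.array([p2w("top",(225.7-.36,241.9-.36),z)[:2] for z in (50,52)]); print("hinge mid y offs", [(h[1]-np.polyval(m,h[0]))*np.cos(yaw) for h in hw])
print("mid y at x=439, 502,571:",np.polyval(m,[439,502,571]))
im=cv2.imread("pics/top2.png").astype(float); g=im[:,:,1]-(im[:,:,0]+im[:,:,2])/2
for y in (239,241,243,245,247,249,251,253): print(y,"L",g[y,198:210].astype(int),"R",g[y,238:252].astype(int))
print("front col profile"); 
for x in (208,215,222,229,236,243): print(x,g[232:252,x].astype(int))
e=sense()["eef_pos"]; 
for yw in (-.2,):
    c,s=np.cos(yw),np.sin(yw)
    f=lambda bx,by,z:[e[0]+(bx+10)*c-by*s,e[1]+(bx+10)*s+by*c,z]
    print("pred corners L,R top", w2p("top",[f(55,55,65),f(55,-55,65),f(35,-55,65)]))
E
```

```text
[-1.97598439e-01  3.51818059e+02] [-2.01255574e-01  2.27000901e+02] yaw -0.1950853041693315 -0.19860255090836632
width 124.41520862870159
hinge mid y offs [np.float64(0.1474719229829778), np.float64(-0.21929024234829386)]
mid y at x=439, 502,571: [201.86102361 189.29712217 175.53665869]
239 L [ 0  2 12 30 53 66 58 38 23 17 17 17] R [ 0  0  0 -2 -1  0  0  0  0  2  6  6  5  2]
241 L [ 0  8 18 35 55 68 66 58 49 43 34 26] R [ 0 -1 -1  0 -1  0  0  0  2  4  7  8  8  7]
243 L [ 1 10 26 49 65 67 67 68 64 51 30 15] R [6 4 5 4 3 1 1 2 2 5 7 8 8 7]
245 L [ 0 11 27 42 42 35 31 28 24 15  5  2] R [17 16 15 13 16 23 30 27 21 14 11  9  6  6]
247 L [2 3 4 4 2 1 2 1 2 1 2 2] R [28 25 23 22 22 33 54 66 60 38 15  6  4  6]
249 L [1 1 1 2 2 2 1 0 1 1 3 3] R [63 64 59 53 53 58 67 70 56 30  9  2  4  4]
251 L [2 2 2 2 2 3 2 1 1 2 2 2] R [66 68 70 71 70 71 71 64 47 21  5  2  3  5]
253 L [3 2 3 2 2 3 3 2 3 2 3 3] R [69 69 68 67 67 66 62 48 26  7  0  0  1  1]
front col profile
208 [ 6  5  6  6  8 11 14 17 22 34 44 30 13  5  2  2  1  3  2  2]
215 [-1 -1  0 -1  0  3  6 11 13  7  2  1  1  1  1  1  1  2  1  1]
222 [ 0 -1 -1  0  0  0  0  4  9 13 17 19 28 47 55 51 44 33 17  8]
229 [ 0 -1  1  0  0  0  0  0  0  4 11 16 18 28 47 64 66 66 65 62]
236 [-1  0 -1  0  0  0  0  0  0  1  5 10 13 17 23 34 43 35 26 31]
243 [-1  0  0  0 -1  0  0  0 -1  0 -1  1 11 23 29 33 45 58 69 71]
pred corners L,R top [[201.28209941 235.46645724]
 [247.01497225 245.67256366]
 [245.12460301 254.01134186]]
```

Emit:
{"fn": "step_arm", "kwargs": {"commands": "0.05 0.6 -0.03 0.5 0 0 0; 0.05 1.2 -0.03 1 0 0 0; 0.05 1.2 -0.03 1.6 0 0 0; 0.05 1.2 -0.03 2.1 0 0 0; 0.05 1.2 -0.03 2.5 0 0 0; 0.05 1.2 -0.03 2.7 0 0 0; 0.05 1.2 -0.03 2.8 0 0 0; 0.05 1.2 -0.03 2.8 0 0 0; 0.05 1.2 -0.03 2.8 0 0 0; 0.05 1.2 -0.03 2.8 0 0 0"}}

```text
time_s: 6.6
eef_pos: [450.0, 201.0, 67.5]
ee_rot: [-0.0, 0.995, -0.1, 0.0]
force: [-0.2, 0.4, -1.8]
grip_width: 0.177
grip_force: 39.8
```

Emit:
{"fn": "step_arm", "kwargs": {"commands": "0.05 0 0 0.1 0 0 0; 0.05 0 0 0.2 0 0 0; 0.05 0 0 0.25 0 0 0; 0.05 0 0 0.25 0 0 0; 0.05 0 0 0.25 0 0 0"}}

```text
time_s: 7.02
eef_pos: [449.9, 200.9, 64.9]
ee_rot: [-0.0, 0.995, -0.1, 0.0]
force: [-0.9, -1.0, -1.5]
grip_width: 0.18
grip_force: 40.0
```

```bash
python3 - <<'E'
from h import *
s=sense(); print(s["eef_pos"],s["force"],s["wrist_torque"])
im=cv2.cvtColor(capture("scene"),cv2.COLOR_RGB2BGR); im2=cv2.cvtColor(capture("top"),cv2.COLOR_RGB2BGR)
cv2.imwrite("pics/c4.png",np.hstack([crop(im,350,225,95,95,4),crop(im2,175,175,95,95,4)]))
E
```

```text
[449.85700214 200.91588294  64.87358595] [-0.85303543 -0.99396202 -1.45781122] [-0.06968636  0.05487559 -0.00030868]
```

View pics/c4.png

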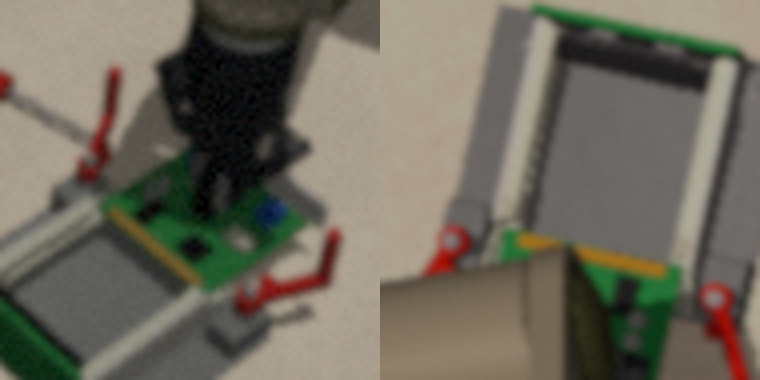

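Emit:
{"fn": "step_arm", "kwargs": {"commands": "0.05 0.2 0 -0.13 0 0 0; 0.05 0.7 0 -0.13 0 0 0; 0.05 1.2 0 -0.13 0 0 0; 0.05 1.7 0 -0.13 0 0 0; 0.05 2.2 0 -0.13 0 0 0; 0.05 2.7 0 -0.13 0 0 0; 0.05 3.2 0 -0.13 0 0 0; 0.05 3.7 0 -0.13 0 0 0; 0.05 4 0 -0.13 0 0 0; 0.05 4 0 -0.13 0 0 0; 0.05 4 0 -0.13 0 0 0"}}

```text
time_s: 8.03
eef_pos: [489.0, 192.9, 66.0]
ee_rot: [0.0, 0.995, -0.1, -0.0]
force: [0.2, 0.3, -2.4]
grip_width: 0.178
grip_force: 39.7
```

Emit:
{"fn": "step_arm", "kwargs": {"commands": "0.05 0.4 0 0 0 0 0; 0.05 0.8 0 0 0 0 0; 0.05 1.3 0 0 0 0 0; 0.05 1.8 0 0 0 0 0; 0.05 2.3 0 0 0 0 0; 0.05 2.8 0 0 0 0 0; 0.05 3.3 0 0 0 0 0; 0.05 3.8 0 0 0 0 0; 0.05 4.3 0 0 0 0 0; 0.05 4.5 0 0 0 0 0; 0.05 4.5 0 0 0 0 0; 0.05 4.5 0 0 0 0 0"}}

```text
time_s: 9.03
eef_pos: [533.1, 184.0, 66.0]
ee_rot: [0.0, 0.995, -0.1, -0.0]
force: [0.5, -0.2, -2.6]
grip_width: 0.179
grip_force: 39.7
```

```bash
python3 - <<'E'
from h import *
s=sense(); print(s["eef_pos"],s["force"],s["wrist_torque"])
u=np.array([.9807,-.1957]);d=s["eef_pos"][:2]-[571.3,176.7]; print(d@u, d@[.1957,.9807])
E
```

```text
[533.05420817 183.99064513  65.99049169] [ 0.47673935 -0.17007798 -2.60126074] [ 0.01083361 -0.01144357 -0.00379091]
-38.93442730329416 -0.33476578423803155
```

Emit:
{"fn": "step_arm", "kwargs": {"commands": "0.05 0.3 0 0 0 0 0; 0.05 0.6 0 0 0 0 0; 0.05 0.9 0 0 0 0 0; 0.05 1.2 0 0 0 0 0; 0.05 1.2 0 0 0 0 0; 0.05 1.2 0 0 0 0 0"}}

```text
time_s: 9.53
eef_pos: [545.0, 181.5, 66.0]
ee_rot: [-0.0, 0.995, -0.1, -0.0]
force: [0.2, 0.4, -2.5]
grip_width: 0.179
grip_force: 39.7
```

Emit:
{"fn": "step_arm", "kwargs": {"commands": "0.05 0.1 0 0 0 0 0; 0.05 0.2 0 0 0 0 0; 0.05 0.2 0 0 0 0 0; 0.05 0.2 0 0 0 0 0"}}

```text
time_s: 9.87
eef_pos: [546.9, 181.2, 66.1]
ee_rot: [-0.0, 0.995, -0.1, 0.0]
force: [1.0, 0.5, -3.0]
grip_width: 0.18
grip_force: 39.7
```

Emit:
{"fn": "step_arm", "kwargs": {"commands": "0.05 0.1 0 0 0 0 0; 0.05 0.2 0 0 0 0 0; 0.05 0.2 0 0 0 0 0; 0.05 0.2 0 0 0 0 0"}}

```text
time_s: 10.2
eef_pos: [548.9, 180.8, 66.1]
ee_rot: [0.0, 0.995, -0.1, -0.0]
force: [-0.2, -1.0, -2.6]
grip_width: 0.18
grip_force: 39.7
```

Emit:
{"fn": "step_arm", "kwargs": {"commands": "0.05 0.1 0 0 0 0 0; 0.05 0.15 0 0 0 0 0; 0.05 0.15 0 0 0 0 0; 0.05 0.15 0 0 0 0 0"}}

```text
time_s: 10.53
eef_pos: [550.3, 180.5, 66.1]
ee_rot: [-0.0, 0.995, -0.1, -0.0]
force: [-0.1, -0.7, -2.9]
grip_width: 0.175
grip_force: 39.7
```

Emit:
{"fn": "step_arm", "kwargs": {"commands": "0.05 0.1 0 0 0 0 0; 0.05 0.15 0 0 0 0 0; 0.05 0.15 0 0 0 0 0; 0.05 0.15 0 0 0 0 0"}}

```text
time_s: 10.87
eef_pos: [551.8, 180.2, 66.1]
ee_rot: [-0.0, 0.995, -0.1, 0.0]
force: [-0.5, -0.6, -1.8]
grip_width: 0.179
grip_force: 39.7
```

Emit:
{"fn": "step_arm", "kwargs": {"commands": "0.05 0.1 0 0 0 0 0; 0.05 0.15 0 0 0 0 0; 0.05 0.15 0 0 0 0 0; 0.05 0.15 0 0 0 0 0"}}

```text
time_s: 11.2
eef_pos: [553.3, 179.9, 66.1]
ee_rot: [0.0, 0.995, -0.1, 0.0]
force: [-0.6, 0.1, -3.3]
grip_width: 0.177
grip_force: 39.7
```

Emit:
{"fn": "step_arm", "kwargs": {"commands": "0.05 0.1 0 0 0 0 0; 0.05 0.15 0 0 0 0 0; 0.05 0.15 0 0 0 0 0; 0.05 0.15 0 0 0 0 0"}}

```text
time_s: 11.53
eef_pos: [554.7, 179.6, 66.1]
ee_rot: [0.0, 0.995, -0.1, -0.0]
force: [-0.3, -0.7, -3.2]
grip_width: 0.181
grip_force: 39.7
```

Emit:
{"fn": "step_arm", "kwargs": {"commands": "0.05 0.1 0 0 0 0 0; 0.05 0.15 0 0 0 0 0; 0.05 0.15 0 0 0 0 0; 0.05 0.15 0 0 0 0 0"}}

```text
time_s: 11.87
eef_pos: [556.0, 179.3, 66.0]
ee_rot: [0.0, 0.995, -0.1, -0.0]
force: [-1.2, -1.1, -0.9]
grip_width: 0.18
grip_force: 39.8
```

Emit:
{"fn": "step_arm", "kwargs": {"commands": "0.05 0.05 0 0 0 0 0; 0.05 0.1 0 0 0 0 0; 0.05 0.1 0 0 0 0 0; 0.05 0.1 0 0 0 0 0"}}

```text
time_s: 12.2
eef_pos: [557.0, 179.1, 66.0]
ee_rot: [0.0, 0.995, -0.1, -0.0]
force: [-3.2, -0.6, -2.2]
grip_width: 0.179
grip_force: 39.9
```

Emit:
{"fn": "step_arm", "kwargs": {"commands": "0.05 0.04 0 0 0 0 0; 0.05 0.04 0 0 0 0 0; 0.05 0.04 0 0 0 0 0; 0.05 0.04 0 0 0 0 0; 0.05 0.04 0 0 0 0 0; 0.05 0.04 0 0 0 0 0; 0.05 0.04 0 0 0 0 0; 0.05 0.04 0 0 0 0 0"}}

```text
time_s: 12.87
eef_pos: [557.5, 179.0, 66.0]
ee_rot: [0.0, 0.995, -0.1, -0.0]
force: [-4.2, -1.2, -1.3]
grip_width: 0.183
grip_force: 39.9
```

Emit:
{"fn": "step_arm", "kwargs": {"commands": "0.05 0 0 0.1 0 0 0; 0.05 0 0 0.1 0 0 0; 0.4 0 0 0.1 0 0 0; 0.4 0 0 0.1 0 0 0; 0.4 0 0 0.1 0 0 0; 0.4 0 0 0.1 0 0 0; 0.4 0 0 0.1 0 0 0; 0.4 0 0 -1 0 0 0; 0.4 0 0 -3.5 0 0 0; 0.4 0 0 -7 0 0 0; 0.4 0 0 -9 0 0 0; 0.4 0 0 -9 0 0 0; 0.4 0 0 -9 0 0 0"}}

```text
time_s: 13.95
eef_pos: [558.0, 179.1, 157.6]
ee_rot: [-0.0, 0.995, -0.1, 0.001]
force: [0.4, -0.6, -0.2]
grip_width: 0.403
grip_force: 0.0
```

```bash
python3 - <<'E'
from h import *
s=sense(); print(s["eef_pos"],s["force"])
im=cv2.cvtColor(capture("scene"),cv2.COLOR_RGB2BGR); im2=cv2.cvtColor(capture("top"),cv2.COLOR_RGB2BGR)
cv2.imwrite("pics/scene5.png",im);cv2.imwrite("pics/top5.png",im2)
cv2.imwrite("pics/c5.png",np.hstack([crop(im,340,220,110,110,3.5),crop(im2,165,180,115,110,3.5)]))
E
```

```text
[557.98601013 179.08770946 157.63345362] [ 0.41437236 -0.62864097 -0.23287059]
```

View pics/c5.png

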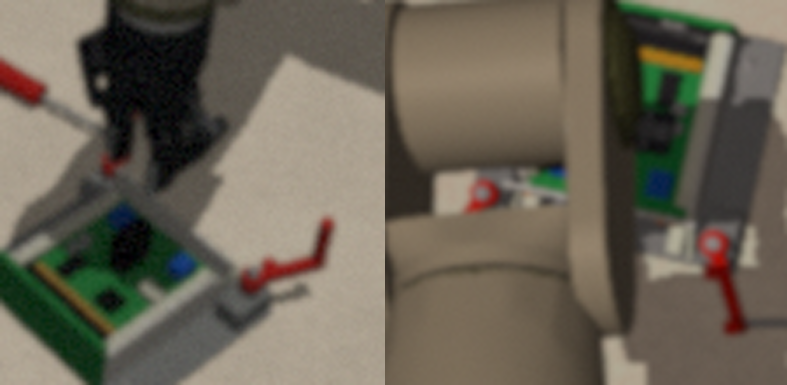

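```bash
cat >> h.py <<'E'
U=np.array([.9807,-.1957]);N=np.array([.1957,.9807]);O=np.array([571.3,176.7])
def c2w(x,y,z=0): return np.r_[O+x*U+y*N,z]
def post(side,th,z=93): # side +1 left
    return c2w(-72-58*np.sin(th),side*(80-58*np.cos(th)),z)
E
python3 - <<'E'
from h import *
for s,nm in ((1,"L"),(-1,"R")):
    for th in (1.7,1.8,1.9,2.0,2.1,2.2):
        print(nm,th,np.round(post(s,th)[:2]),*[np.round(w2p(c,[post(s,th),post(s,th,50)]),1).tolist() for c in ("top","scene")])
    print(nm,"shut",np.round(post(s,0)),np.round(post(s,1)))
print("hinge px", w2p("top",[c2w(-72,80,50),c2w(-72,-80,50)]), w2p("scene",[c2w(-72,80,50),c2w(-72,-80,50)]))
im=cv2.imread("pics/top0.png");sc=cv2.imread("pics/scene0.png")
for n,im,b in (("top",im,(168,225,275,285)),("scene",sc,(365,235,445,315))):
    r=im[:,:,2].astype(int)-im[:,:,:2].max(2); m=np.zeros(r.shape,bool); m[b[1]:b[3],b[0]:b[2]]=r[b[1]:b[3],b[0]:b[2]]>50
    k,lab,st,ce=cv2.connectedComponentsWithStats(m.astype(np.uint8)); 
    for i in range(1,k):
        if st[i,4]>8: print(n,st[i],ce[i].round(1))
cv2.imwrite("pics/c6.png",np.hstack([crop(cv2.imread("pics/top0.png"),168,228,44,40,8),crop(cv2.imread("pics/top0.png"),248,240,44,40,8)]))
E
```

```text
L 1.7 [461. 288.] [[178.7, 257.3], [183.6, 257.3]] [[429.8, 280.2], [427.3, 290.3]]
L 1.8 [464. 293.] [[176.4, 256.3], [181.3, 256.3]] [[431.2, 281.6], [428.6, 291.7]]
L 1.9 [466. 298.] [[174.2, 255.1], [179.2, 255.2]] [[432.4, 283.1], [429.7, 293.2]]
L 2.0 [469. 303.] [[172.1, 253.7], [177.2, 253.8]] [[433.4, 284.7], [430.7, 294.7]]
L 2.1 [473. 308.] [[170.2, 252.0], [175.3, 252.2]] [[434.2, 286.3], [431.5, 296.3]]
L 2.2 [477. 312.] [[168.4, 250.2], [173.6, 250.5]] [[434.8, 287.9], [432.1, 297.9]]
L shut [505. 212.  93.] [462. 248.  93.]
R 1.7 [427. 116.] [[253.3, 273.7], [255.6, 273.2]] [[384.6, 245.6], [383.2, 255.7]]
R 1.8 [427. 110.] [[255.8, 273.8], [258.0, 273.2]] [[383.0, 244.7], [381.7, 254.8]]
R 1.9 [428. 105.] [[258.3, 273.6], [260.5, 273.1]] [[381.3, 243.9], [380.0, 254.0]]
R 2.0 [429.  99.] [[260.8, 273.2], [262.9, 272.7]] [[379.5, 243.3], [378.3, 253.4]]
R 2.1 [430.  93.] [[263.3, 272.6], [265.3, 272.1]] [[377.7, 242.7], [376.4, 252.8]]
R 2.2 [432.  88.] [[265.6, 271.7], [267.6, 271.2]] [[375.8, 242.3], [374.6, 252.4]]
R shut [496. 169.  93.] [443. 153.  93.]
hinge px [[192.02118327 234.25845325]
 [257.81314469 248.73208995]] [[411.34386199 298.82825844]
 [371.22649233 265.8831031 ]]
top [180 231  18  24 128] [188.5 242.4]
top [255 246  12  30 164] [261.1 259.2]
top [172 253   7   5  25] [174.5 255. ]
scene [377 242   3   5   9] [378.2 243.6]
scene [370 252   8  18  53] [374.2 261.2]
scene [432 282   3   7  12] [432.7 284.5]
scene [409 291  23  12  85] [419.8 296.7]
```

View pics/c6.png

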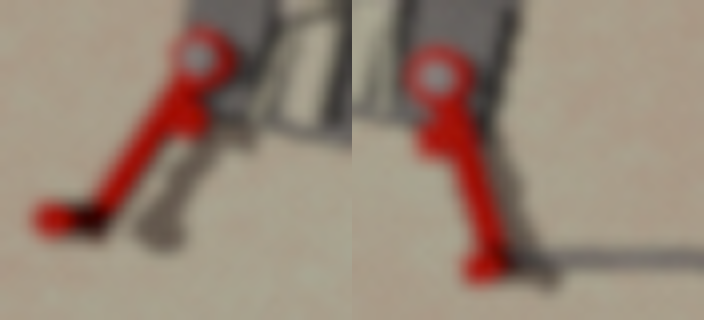

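```bash
cat >> h.py <<'E'
def tcp(side,th,off,z):  # closed-finger TCP pushing the post, and world yaw
    d=np.array([np.cos(th),-side*np.sin(th)]); p=np.array([-72-58*np.sin(th),side*(80-58*np.cos(th))])-off*d
    yaw=-.197-side*th+(np.pi if side>0 else 0); return c2w(*p,z),yaw
def rel(P,yaw,s=None):
    s=s or sense(); q=s["ee_rot"]; M=R.from_quat(np.r_[q[1:],q[0]]).as_matrix(); y0=np.arctan2(M[1,0],M[0,0])
    x,y=M[:2,0],M[:2,1]; x=np.array([np.cos(y0),np.sin(y0)]); y=np.array([np.sin(y0),-np.cos(y0)])
    d=P-s["eef_pos"]; w=(yaw-y0+np.pi)%(2*np.pi)-np.pi
    return " ".join(str(v) for v in np.round([d[:2]@x/10,d[:2]@y/10,-d[2]/10],2))+f" 0 0 {-w:.3f}"
E
python3 - <<'E'
from h import *
for z in (157,75): P,y=tcp(1,1.95,23,z); print(P,y,rel(P,y))
E
```

```text
[480.238765   320.13424522 157.        ] 0.9945926535897933 -10.34 -12.3 -0.16 0 0 -1.195
[480.238765   320.13424522  75.        ] 0.9945926535897933 -10.34 -12.3 8.04 0 0 -1.195
```

Emit:
{"fn": "step_arm", "kwargs": {"commands": "0 -2.6 -3.1 -0.2 0 0 -0.12; 0 -5.2 -6.2 -0.2 0 0 -0.24; 0 -7.8 -9.3 -0.2 0 0 -0.36; 0 -9.6 -11.4 -0.2 0 0 -0.48; 0 -10.3 -12.3 -0.2 0 0 -0.6; 0 -10.3 -12.3 -0.2 0 0 -0.72; 0 -10.3 -12.3 -0.2 0 0 -0.84; 0 -10.3 -12.3 -0.2 0 0 -0.96; 0 -10.3 -12.3 -0.2 0 0 -1.08; 0 -10.3 -12.3 -0.2 0 0 -1.195; 0 -10.3 -12.3 0 0 0 -1.195; 0 -10.3 -12.3 2 0 0 -1.195; 0 -10.3 -12.3 4 0 0 -1.195; 0 -10.3 -12.3 6 0 0 -1.195; 0 -10.3 -12.3 7.5 0 0 -1.195; 0 -10.3 -12.3 8 0 0 -1.195; 0 -10.3 -12.3 8 0 0 -1.195; 0 -10.3 -12.3 8 0 0 -1.195"}}

```text
time_s: 15.55
eef_pos: [481.2, 320.1, 76.3]
ee_rot: [-0.0, 0.879, 0.476, 0.0]
force: [0.0, 1.1, 0.4]
grip_width: -0.001
grip_force: 0.0
```

```bash
python3 - <<'E'
from h import *
s=sense(); print(s["eef_pos"],s["force"],s["grip_width"],s["joints"].round(2))
im=cv2.cvtColor(capture("scene"),cv2.COLOR_RGB2BGR); im2=cv2.cvtColor(capture("top"),cv2.COLOR_RGB2BGR)
cv2.imwrite("pics/c7.png",np.hstack([crop(im,350,220,110,110,3.5),crop(im2,160,180,115,110,3.5)]))
for th in (1.95,1.75,1.6,1.45,1.3,1.15,1.0,.85,.7): print(th,rel(*tcp(1,th,17,75)))
E
```

```text
[481.23284409 320.0939356   76.33669996] [0.04816305 1.08714275 0.41134039] -0.0008815504556782626 [0.38 0.61 1.53 0.   1.   0.96]
1.95 -0.68 -0.1 0.21 0 0 -0.001
1.75 -1.87 -0.32 0.21 0 0 -0.201
1.6 -2.77 -0.33 0.21 0 0 -0.351
1.45 -3.67 -0.2 0.21 0 0 -0.501
1.3 -4.54 0.06 0.21 0 0 -0.651
1.15 -5.36 0.44 0.21 0 0 -0.801
1.0 -6.11 0.95 0.21 0 0 -0.951
0.85 -6.78 1.56 0.21 0 0 -1.101
0.7 -7.35 2.26 0.21 0 0 -1.251
```

View pics/c7.png

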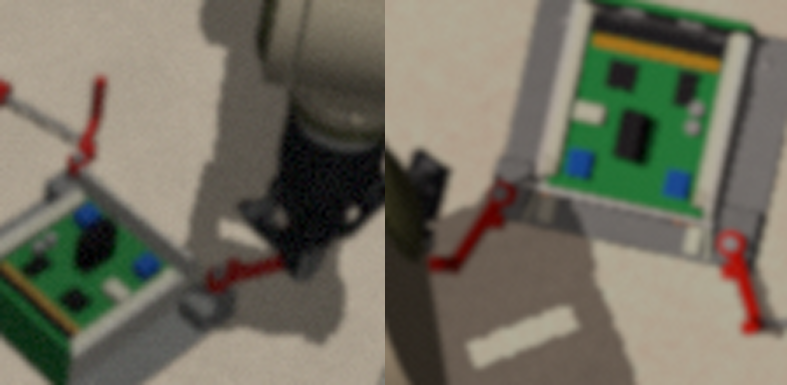

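Emit:
{"fn": "step_arm", "kwargs": {"commands": "0 -0.7 -0.1 0.2 0 0 0; 0 -1.3 -0.2 0.2 0 0 -0.1; 0 -1.9 -0.3 0.2 0 0 -0.2; 0 -2.3 -0.33 0.2 0 0 -0.275; 0 -2.8 -0.33 0.2 0 0 -0.35; 0 -3.2 -0.27 0.2 0 0 -0.425; 0 -3.7 -0.2 0.2 0 0 -0.5; 0 -4.1 -0.07 0.2 0 0 -0.575; 0 -4.5 0.06 0.2 0 0 -0.65; 0 -5 0.25 0.2 0 0 -0.725; 0 -5.4 0.44 0.2 0 0 -0.8; 0 -5.7 0.7 0.2 0 0 -0.875; 0 -6.1 0.95 0.2 0 0 -0.95; 0 -6.4 1.25 0.2 0 0 -1.025; 0 -6.8 1.56 0.2 0 0 -1.1; 0 -7.1 1.9 0.2 0 0 -1.175; 0 -7.35 2.26 0.2 0 0 -1.25; 0 -7.35 2.26 0.2 0 0 -1.25; 0 -7.35 2.26 0.2 0 0 -1.25"}}

```text
time_s: 17.23
eef_pos: [459.9, 246.1, 74.7]
ee_rot: [0.0, 0.434, 0.901, 0.001]
force: [-1.5, 1.7, 0.5]
grip_width: 0.005
grip_force: 0.8
```

```bash
python3 - <<'E'
from h import *
s=sense(); print(s["eef_pos"],s["force"],s["force"][:2]@U,s["force"][:2]@N)
im=cv2.cvtColor(capture("scene"),cv2.COLOR_RGB2BGR); im2=cv2.cvtColor(capture("top"),cv2.COLOR_RGB2BGR)
cv2.imwrite("pics/c8.png",np.hstack([crop(im,350,220,110,110,3.5),crop(im2,160,180,115,110,3.5)]))
for th in (.7,.6,.5,.4,.3,.2,.1,0): print(th,rel(*tcp(1,th,17,75)))
E
```

```text
[459.94419893 246.13134756  74.67439683] [-1.4655576  1.727516   0.4776847] -1.775347222800418 1.4073653197964016
0.7 -0.01 0.06 -0.05 0 0 -0.001
0.6 -0.6 -0.08 -0.05 0 0 -0.101
0.5 -1.2 -0.16 -0.05 0 0 -0.201
0.4 -1.8 -0.18 -0.05 0 0 -0.301
0.3 -2.41 -0.14 -0.05 0 0 -0.401
0.2 -3.0 -0.04 -0.05 0 0 -0.501
0.1 -3.58 0.12 -0.05 0 0 -0.601
0 -4.15 0.33 -0.05 0 0 -0.701
```

View pics/c8.png

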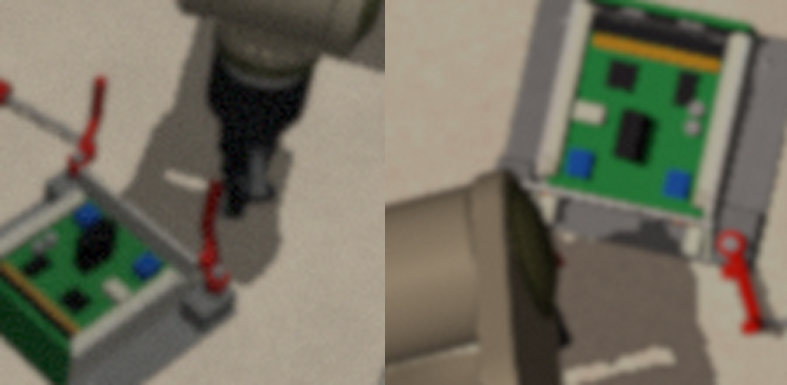

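Emit:
{"fn": "step_arm", "kwargs": {"commands": "0 -0.3 -0.05 0 0 0 -0.05; 0 -0.6 -0.08 0 0 0 -0.1; 0 -0.9 -0.12 0 0 0 -0.15; 0 -1.2 -0.16 0 0 0 -0.2; 0 -1.5 -0.17 0 0 0 -0.25; 0 -1.8 -0.18 0 0 0 -0.3; 0 -2.1 -0.16 0 0 0 -0.35; 0 -2.4 -0.14 0 0 0 -0.4; 0 -2.4 -0.14 0 0 0 -0.4; 0 -2.4 -0.14 0 0 0 -0.4"}}

```text
time_s: 18.17
eef_pos: [473.3, 226.4, 74.2]
ee_rot: [-0.001, 0.246, 0.969, -0.0]
force: [-4.1, 1.1, 3.4]
grip_width: -0.001
grip_force: 2.0
```

```bash
python3 - <<'E'
from h import *
s=sense(); print(s["force"][:2]@U,s["force"][:2]@N)
print("up/back",rel(*tcp(1,.3,27,75))); 
P,y=tcp(-1,2.12,23,160); print("above R",P,y,rel(P,y)); P[2]=75; print(rel(P,y))
E
```

```text
-4.221703600487006 0.23870878826798766
up/back 0.96 0.01 -0.08 0 0 -0.000
above R [438.52802585  70.73502623 160.        ] 1.923 -4.37 -15.34 -8.58 0 0 0.721
-4.37 -15.34 -0.08 0 0 0.721
```

Emit:
{"fn": "step_arm", "kwargs": {"commands": "0 1 0 0 0 0 0; 0 1 0 -2 0 0 0; 0 1 0 -5 0 0 0; 0 0.5 -1 -8.6 0 0 0.1; 0 -0.5 -4 -8.6 0 0 0.22; 0 -1.5 -7 -8.6 0 0 0.34; 0 -2.7 -10 -8.6 0 0 0.46; 0 -3.6 -13 -8.6 0 0 0.58; 0 -4.4 -15.3 -8.6 0 0 0.7; 0 -4.4 -15.3 -8.6 0 0 0.72; 0 -4.4 -15.3 -8.6 0 0 0.72; 0 -4.4 -15.3 -6 0 0 0.72; 0 -4.4 -15.3 -3 0 0 0.72; 0 -4.4 -15.3 -1 0 0 0.72; 0 -4.4 -15.3 -0.1 0 0 0.72; 0 -4.4 -15.3 -0.1 0 0 0.72; 0 -4.4 -15.3 -0.1 0 0 0.72"}}

```text
time_s: 19.58
eef_pos: [440.0, 71.6, 75.6]
ee_rot: [0.0, 0.571, 0.821, 0.0]
force: [-0.2, -0.0, -0.1]
grip_width: -0.002
grip_force: 0.0
```

```bash
python3 - <<'E'
from h import *
s=sense(); print(s["force"])
capture("top"); 
print([(np.round(d["xy"],1).tolist(),round(d["score"],2)) for d in spot_point("top","lever_r_post")+spot_point("top","lever_l_post")])
for th in (2.12,1.97,1.82,1.67,1.52,1.37,1.22,1.07,.92,.77,.62,.5,.4): print(th,rel(*tcp(-1,th,17,75)))
E
```

```text
[-0.205537   -0.02710992 -0.14801469]
[([211.9, 247.2], 0.69)]
2.12 0.62 -0.18 0.12 0 0 0.002
1.97 1.5 -0.37 0.12 0 0 0.152
1.82 2.41 -0.42 0.12 0 0 0.302
1.67 3.31 -0.34 0.12 0 0 0.452
1.52 4.19 -0.12 0.12 0 0 0.602
1.37 5.03 0.23 0.12 0 0 0.752
1.22 5.8 0.69 0.12 0 0 0.902
1.07 6.5 1.27 0.12 0 0 1.052
0.92 7.1 1.95 0.12 0 0 1.202
0.77 7.6 2.71 0.12 0 0 1.352
0.62 7.97 3.53 0.12 0 0 1.502
0.5 8.18 4.22 0.12 0 0 1.622
0.4 8.29 4.82 0.12 0 0 1.722
```

Emit:
{"fn": "step_arm", "kwargs": {"commands": "0 0.6 -0.18 0.1 0 0 0; 0 1.1 -0.3 0.1 0 0 0.08; 0 1.5 -0.37 0.1 0 0 0.15; 0 2 -0.4 0.1 0 0 0.225; 0 2.4 -0.42 0.1 0 0 0.3; 0 2.9 -0.38 0.1 0 0 0.375; 0 3.3 -0.34 0.1 0 0 0.45; 0 3.8 -0.23 0.1 0 0 0.525; 0 4.2 -0.12 0.1 0 0 0.6; 0 4.6 0.05 0.1 0 0 0.675; 0 5 0.23 0.1 0 0 0.75; 0 5.4 0.45 0.1 0 0 0.825; 0 5.8 0.7 0.1 0 0 0.9; 0 6.2 1 0.1 0 0 0.975; 0 6.5 1.27 0.1 0 0 1.05; 0 6.8 1.6 0.1 0 0 1.125; 0 7.1 1.95 0.1 0 0 1.2; 0 7.4 2.3 0.1 0 0 1.275; 0 7.6 2.7 0.1 0 0 1.35; 0 7.6 2.7 0.1 0 0 1.35"}}

```text
time_s: 21.4
eef_pos: [438.3, 152.0, 74.5]
ee_rot: [0.0, 0.959, 0.282, -0.0]
force: [-1.4, -2.0, 2.2]
grip_width: 0.0
grip_force: 1.0
```

```bash
python3 - <<'E'
from h import *
s=sense(); print(s["eef_pos"],s["force"][:2]@U,s["force"][:2]@N)
for th in (.77,.6,.45,.3,.2,.1,.05,0,-.04): print(th,rel(*tcp(-1,th,17,75)))
E
```

```text
[438.31059075 151.9849196   74.52187748] -1.0130397257541766 -2.285192448350605
0.77 0.08 0.06 -0.05 0 0 -0.000
0.6 1.08 -0.14 -0.05 0 0 0.170
0.45 1.99 -0.18 -0.05 0 0 0.320
0.3 2.89 -0.08 -0.05 0 0 0.470
0.2 3.47 0.06 -0.05 0 0 0.570
0.1 4.05 0.26 -0.05 0 0 0.670
0.05 4.32 0.38 -0.05 0 0 0.720
0 4.59 0.52 -0.05 0 0 0.770
-0.04 4.81 0.63 -0.05 0 0 0.810
```

Emit:
{"fn": "step_arm", "kwargs": {"commands": "0 0.5 -0.05 0 0 0 0.08; 0 1.1 -0.14 0 0 0 0.17; 0 1.5 -0.17 0 0 0 0.245; 0 2 -0.18 0 0 0 0.32; 0 2.4 -0.14 0 0 0 0.395; 0 2.9 -0.08 0 0 0 0.47; 0 3.2 -0.01 0 0 0 0.52; 0 3.5 0.06 0 0 0 0.57; 0 3.8 0.16 0 0 0 0.62; 0 4 0.26 0 0 0 0.67; 0 4 0.26 0 0 0 0.67"}}

```text
time_s: 22.32
eef_pos: [472.2, 171.8, 74.2]
ee_rot: [-0.0, 0.999, -0.048, -0.002]
force: [-6.4, 1.7, 3.8]
grip_width: -0.0
grip_force: 3.3
```

```bash
python3 - <<'E'
from h import *
s=sense(); print(s["eef_pos"],s["force"][:2]@U,s["force"][:2]@N)
for th in (.1,.05,0,-.04): print(th,rel(*tcp(-1,th,17,75)))
E
```

```text
[472.23386005 171.78439196  74.19257365] -6.56122063785306 0.3777071796228391
0.1 0.15 -0.01 -0.08 0 0 0.002
0.05 0.44 -0.08 -0.08 0 0 0.052
0 0.74 -0.15 -0.08 0 0 0.102
-0.04 0.98 -0.19 -0.08 0 0 0.142
```

Emit:
{"fn": "step_arm", "kwargs": {"commands": "0 0.3 -0.04 0 0 0 0.03; 0 0.45 -0.08 0 0 0 0.06; 0 0.6 -0.12 0 0 0 0.08; 0 0.6 -0.12 0 0 0 0.08"}}

```text
time_s: 22.65
eef_pos: [477.6, 172.6, 74.1]
ee_rot: [-0.0, 0.996, -0.087, -0.002]
force: [-10.8, 2.4, 6.8]
grip_width: 0.002
grip_force: 5.3
```

Emit:
{"fn": "step_arm", "kwargs": {"commands": "0 0.1 -0.02 0 0 0 0.02; 0 0.15 -0.02 0 0 0 0.02; 0 0.15 -0.02 0 0 0 0.02"}}

```text
time_s: 22.9
eef_pos: [478.9, 172.6, 74.1]
ee_rot: [-0.0, 0.995, -0.096, -0.003]
force: [-12.0, 3.3, 5.3]
grip_width: -0.0
grip_force: 5.9
```

Emit:
{"fn": "step_arm", "kwargs": {"commands": "0 0.1 0 0 0 0 0; 0 0.15 0 0 0 0 0; 0 0.15 0 0 0 0 0"}}

```text
time_s: 23.15
eef_pos: [479.2, 172.6, 74.1]
ee_rot: [-0.0, 0.995, -0.096, -0.004]
force: [-17.2, 5.2, 11.1]
grip_width: 0.005
grip_force: 9.0
```

Emit:
{"fn": "step_arm", "kwargs": {"commands": "0 0.1 0 0 0 0 0; 0 0.15 0 0 0 0 0; 0 0.15 0 0 0 0 0"}}

```text
time_s: 23.4
eef_pos: [479.5, 172.6, 74.0]
ee_rot: [-0.0, 0.995, -0.096, -0.005]
force: [-24.4, 6.6, 15.9]
grip_width: -0.0
grip_force: 12.5
```

Emit:
{"fn": "step_arm", "kwargs": {"commands": "0 -1 0 0 0 0 0; 0 -2 0 0 0 0 0; 0 -2 0 -2 0 0 0; 0 -2 0 -5 0 0 0; 0 -2 0 -5 0 0 0; 0 -2 0 -5 0 0 0"}}

```text
time_s: 23.9
eef_pos: [465.1, 175.4, 125.6]
ee_rot: [-0.001, 0.995, -0.097, 0.002]
force: [-0.6, 0.5, -0.4]
grip_width: -0.001
grip_force: 0.0
```

```bash
python3 - <<'E'
from h import *
print(sense()["eef_pos"],sense()["force"])
def t(th,off,z):
    P,y=tcp(1,th,off,z); return P,y-np.pi
for a in ((.3,27,122),(.3,27,75),(.3,17,75),(.2,17,75),(.1,17,75),(.05,17,75),(0,17,75)): print(a,rel(*t(*a)))
capture("top"); L=spot_point("top","lever_r_post")+spot_point("top","lever_l_post")
print([(np.round(d["xy"],1).tolist(),round(d["score"],2)) for d in L])
print(w2p("top",[post(-1,0),post(1,.3),post(1,.35)]))
E
```

```text
[465.11289838 175.39499393 125.60346581] [-0.63405565  0.53153566 -0.40430386]
(0.3, 27, 122) -1.09 -5.47 0.36 0 0 0.304
(0.3, 27, 75) -1.09 -5.47 5.06 0 0 0.304
(0.3, 17, 75) -0.13 -5.17 5.06 0 0 0.304
(0.2, 17, 75) 0.39 -4.86 5.06 0 0 0.204
(0.1, 17, 75) 0.93 -4.6 5.06 0 0 0.104
(0.05, 17, 75) 1.22 -4.49 5.06 0 0 0.054
(0, 17, 75) 1.5 -4.4 5.06 0 0 0.004
[([476.6, 343.0], 0.73)]
[[230.8449949  242.98796713]
 [209.37634448 245.93249141]
 [208.71833809 247.0174337 ]]
```

Emit:
{"fn": "step_arm", "kwargs": {"commands": "0 -1.1 -1.5 0 0 0 0.1; 0 -1.1 -3.5 0 0 0 0.2; 0 -1.1 -5.2 0 0 0 0.3; 0 -1.1 -5.5 0 0 0 0.3; 0 -1.1 -5.5 2 0 0 0.3; 0 -1.1 -5.5 4 0 0 0.3; 0 -1.1 -5.5 5 0 0 0.3; 0 -1.1 -5.5 5 0 0 0.3; 0 -0.5 -5.3 5 0 0 0.3; 0 -0.1 -5.2 5 0 0 0.3; 0 0.15 -5 5 0 0 0.25; 0 0.4 -4.9 5 0 0 0.2; 0 0.65 -4.7 5 0 0 0.15; 0 0.9 -4.6 5 0 0 0.1; 0 0.9 -4.6 5 0 0 0.1; 0 0.9 -4.6 5 0 0 0.1"}}

```text
time_s: 25.38
eef_pos: [482.4, 218.6, 74.8]
ee_rot: [-0.0, 0.989, -0.147, -0.0]
force: [-4.0, 3.6, 0.6]
grip_width: -0.001
grip_force: 2.0
```

Emit:
{"fn": "step_arm", "kwargs": {"commands": "0 0.15 0.05 0 0 0 -0.03; 0 0.3 0.1 0 0 0 -0.06; 0 0.45 0.15 0 0 0 -0.09; 0 0.45 0.15 0 0 0 -0.09; 0 0.45 0.15 0 0 0 -0.09"}}

```text
time_s: 25.8
eef_pos: [486.0, 216.1, 74.8]
ee_rot: [-0.0, 0.995, -0.102, -0.0]
force: [-5.0, 5.1, 0.3]
grip_width: -0.001
grip_force: 2.8
```

Emit:
{"fn": "step_arm", "kwargs": {"commands": "0 0.1 0 0 0 0 0; 0 0.15 0 0 0 0 0; 0 0.15 0 0 0 0 0"}}

```text
time_s: 26.05
eef_pos: [487.2, 215.7, 74.7]
ee_rot: [-0.0, 0.995, -0.102, -0.001]
force: [-6.1, 4.2, 1.5]
grip_width: -0.002
grip_force: 3.4
```

Emit:
{"fn": "step_arm", "kwargs": {"commands": "0 0.1 0 0 0 0 0; 0 0.15 0 0 0 0 0; 0 0.15 0 0 0 0 0"}}

```text
time_s: 26.3
eef_pos: [487.7, 215.6, 74.7]
ee_rot: [-0.0, 0.995, -0.102, -0.002]
force: [-12.1, 4.8, 5.0]
grip_width: -0.002
grip_force: 6.1
```

Emit:
{"fn": "step_arm", "kwargs": {"commands": "0 0.1 0 0 0 0 0; 0 0.15 0 0 0 0 0; 0 0.15 0 0 0 0 0"}}

```text
time_s: 26.55
eef_pos: [488.0, 215.5, 74.6]
ee_rot: [-0.0, 0.995, -0.102, -0.003]
force: [-18.0, 4.6, 10.6]
grip_width: 0.003
grip_force: 9.4
```

Emit:
{"fn": "step_arm", "kwargs": {"commands": "0 0.05 0 0 0 0 0; 0 0.1 0 0 0 0 0; 0 0.1 0 0 0 0 0"}}

```text
time_s: 26.8
eef_pos: [488.1, 215.4, 74.6]
ee_rot: [0.0, 0.995, -0.102, -0.004]
force: [-22.8, 5.7, 13.0]
grip_width: 0.001
grip_force: 11.8
```

Emit:
{"fn": "step_arm", "kwargs": {"commands": "0 -1 0 0 0 0 0; 0 -2 0 0 0 0 0; 0 -2 0 -3 0 0 0; 0 -2 0 -7 0 0 0; 0 -3 3 -11 0 0 0; 0 -4 7 -15 0 0 0; 0 -5 11 -17 0 0 0; 0 -6 15 -17 0 0 0; 0 -7 19 -17 0 0 0; 0 -7 23 -17 0 0 0; 0 -7 27 -17 0 0 0; 0 -7 31 -17 0 0 0; 0 -7 35 -17 0 0 0; 0 -7 38 -17 0 0 0; 0 -7 40 -17 0 0 0; 0 -7 40 -17 0 0 0; 0 -7 40 -17 0 0 0"}}

```text
time_s: 28.22
eef_pos: [341.2, -163.7, 244.5]
ee_rot: [0.0, 0.995, -0.104, 0.0]
force: [0.7, 0.4, -0.3]
grip_width: 0.0
grip_force: 0.0
```

```bash
python3 - <<'E'
from h import *
print(sense()["eef_pos"],sense()["force"])
for n in ("top","scene"):
    im=capture(n)[:,:,::-1].astype(int); cv2.imwrite(f"pics/{n}9.png",im)
    for l in ("lever_l_post","lever_r_post"): print(n,l,[(np.round(d["xy"],1).tolist(),round(d["score"],2)) for d in spot_point(n,l)][:3])
    r=im[:,:,2]-im[:,:,:2].max(2)
    b=(170,220,290,285) if n=="top" else (350,235,445,315)
    m=np.zeros(r.shape,np.uint8); m[b[1]:b[3],b[0]:b[2]]=r[b[1]:b[3],b[0]:b[2]]>50
    k,lab,st,ce=cv2.connectedComponentsWithStats(m)
    for i in range(1,k):
        if st[i,4]>6: print(n,st[i],ce[i].round(1))
    for sd in (1,-1): print(n,"pred top/base th=0,.1,.2",[np.round(w2p(n,[post(sd,t),post(sd,t,50)]),1).tolist() for t in (0,.1,.2)])
    # board front plate top ends at home vs 4 mm out
    print(n,"plate ends home/-4:",[np.round(w2p(n,[c2w(-57+x,66,60),c2w(-57+x,-66,60)]),1).tolist() for x in (0,-4)])
    print("gold end home/-4 (z34, x=55):",[np.round(w2p(n,[c2w(55+x,0,34)]),1).tolist() for x in (0,-4)])
E
```

```text
[ 341.15435279 -163.71092345  244.4772733 ] [ 0.71718895  0.37547059 -0.25696326]
top lever_l_post [([212.6, 240.8], 0.45)]
top lever_r_post [([402.8, 192.7], 0.68), ([232.1, 243.7], 0.48)]
top [190 231  28  11 137] [202.7 236.6]
top [229 241  34  13 162] [247.3 246.4]
top pred top/base th=0,.1,.2 [[[212.1, 238.9], [215.8, 239.5]], [[211.4, 241.3], [215.2, 241.9]], [[210.5, 243.7], [214.3, 244.1]]]
top pred top/base th=0,.1,.2 [[[230.8, 243.0], [233.9, 243.5]], [[230.4, 245.5], [233.5, 245.9]], [[230.2, 248.0], [233.4, 248.3]]]
top plate ends home/-4: [[[198.2, 229.1], [252.9, 241.2]], [[197.8, 230.8], [252.5, 242.8]]]
gold end home/-4 (z34, x=55): [[[237.7, 190.2]], [[237.3, 191.8]]]
scene lever_l_post [([397.6, 273.8], 0.68)]
scene lever_r_post []
scene [350 243   3   6  10] [350.5 245.3]
scene [370 266  17  11  45] [378.3 270.9]
scene [386 266   3   4  10] [386.8 267.5]
scene [397 275   3   6  12] [398.2 277. ]
scene [397 282  18  21  70] [405.6 294.2]
scene pred top/base th=0,.1,.2 [[[397.9, 276.3], [396.1, 286.3]], [[399.5, 275.3], [397.6, 285.4]], [[401.1, 274.5], [399.3, 284.6]]]
scene pred top/base th=0,.1,.2 [[[386.6, 267.2], [385.1, 277.3]], [[388.0, 266.2], [386.5, 276.3]], [[389.2, 265.1], [387.7, 275.2]]]
scene plate ends home/-4: [[[404.3, 296.1], [371.1, 268.7]], [[405.3, 295.4], [372.1, 268.0]]]
gold end home/-4 (z34, x=55): [[[357.6, 307.7]], [[358.6, 306.9]]][ WARN:0@2.472] global loadsave.cpp:1063 imwrite_ Unsupported depth image for selected encoder is fallbacked to CV_8U.
```

```bash
python3 - <<'E'
from h import *
im=cv2.imread("pics/top9.png").astype(int); o=im[:,:,2]-im[:,:,0]
for x in (222,230,237,244,250): print(x,o[182:202,x], "pred lead row", np.interp(x,*[[a[0] for a in (w2p("top",[c2w(55,40,34)])[0],w2p("top",[c2w(55,-40,34)])[0])],[a[1] for a in (w2p("top",[c2w(55,40,34)])[0],w2p("top",[c2w(55,-40,34)])[0])]]))
a=cv2.imread("pics/top0.png").astype(int); d=np.abs(a-im).max(2)>60
for n,b in {"driver":(268,262,352,282),"tape":(284,118,326,160),"tray":(88,205,145,272)}.items(): print(n,d[b[1]:b[3],b[0]:b[2]].sum())
E
```

```text
222 [  2   1   2   3  19  63 103 124 116  75  21 -14 -19 -19 -18 -19 -18 -17
 -16 -14] pred lead row 186.7280608855183
230 [  3   6   5   2   2   4  25  71 113 128 110  64  13  -9  -4   0   2  -1
   2   0] pred lead row 188.47852928853496
237 [-10  -9  -2   0   2   1   0   8  41  88 124 124  90  36  -8 -19 -19 -18
 -17 -18] pred lead row 190.01018914117455
244 [ 12  -4  -9   2   5   5   2   1   3  23  71 113 126 110  65  14  -7  -8
  -5  -3] pred lead row 191.54184899381414
250 [ 26  16   2 -10  -2   5   5   3   1   1  16  53  98 126 121  87  34  -5
 -11 -14] pred lead row 192.85470029607666
driver 13
tape 0
tray 0
```

```bash
python3 -c "
from rig import *
print(finish_job())"
```

```text
the job is handed in; nothing more can be done
None
```

I slid the board in until it pressed the contacts at about 4 N, held it there briefly and let go. The two levers then drove it home, and both are shut across its front plate. The last pictures show the board home to within about 1 mm and no sign that the screwdriver, tape or tray moved. I handed the job in with the clock at about 28 s of the 72 s allowed.

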